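# Test spring clips by pulling strips and slide the weak one to reject

### The arm

A 6-joint arm with a two-finger parallel gripper is mounted at the origin on the work surface. World frame = base frame: x ahead of the robot, y to its left, z up, the work surface at z = 0. Lengths are in m, angles in degrees, forces in N, time in s.
With the tool pointing down it reaches from about 0.4 to 0.825 m from the base axis. Payload 7 kg.
Tool frame: the origin (TCP) lies midway between the tips of the shut fingers; the grasp point (between the pads) lies 19 mm behind it; z points along the fingers, y is the direction in which the jaws open and shut (so a half turn about z gives the same grasp; the last joint's range is limited). The gripper opens to 88 mm and grips with 3 to 60 N. Pads are 19 mm wide; open, the fingers measure 130 mm over their backs; the gripper's body (78 mm by 193 mm) begins 47 mm behind the grasp point.
Start: joints at [88.585, 20.546, 0.682, 0, -70.136, -16.507], TCP at [0.208, 0.642, 0.227] pointing down, gripper open.
Joint ranges: [-176.03, 176.03], [-82.01, 121.73], [-58.28, 71.71], [-173.87, 95.51], [-174.79, -0.11], [-173.66, 173.66]. Speed limits (degrees/s): [136.94, 136.94, 172.46, 180, 180, 180].

### API

Orientations are given as [roll, pitch, yaw] about the fixed x, y, z axes, in that order (R = Rz(yaw) Ry(pitch) Rx(roll)).
In Python, from plant import r gives the robot as it stands. The module is installed in compiled form; this text tells all that it offers.
- The arm moves only by the tool send_rows, never from a script. Its argument "motion" is a list of rows, each an object with "travel": the shift along the tool's x, y, z in m, a list of three; "spin": the turn about the tool's z in degrees. In form: [{"travel": [tx, ty, tz], "spin": spin}, ...]. A call has 1 to 5 rows; each row shifts and turns the pose as measured when the row begins, along the tool's axes as they then stand; what a row does not reach is not made up. A row lasts 1/12 s, in which the tool goes at most 41.7 mm and 7.16 degrees, less where a joint would pass 70% of its speed; a pose out of reach is approached as far as the arm can. A call is refused whole if a number of a shift passes 0.0417 or a number of a turn 7.16, either way. A call with a gripper value outside its range is refused whole. "gripper" is the gripper command: -1 is shut, 1 is fully open, values between are in proportion, set as the call begins (left out, the last holds). The fingers move at their own pace and stop on an object; "squeeze" is the grip in N (left out, the last holds). Time passes only in rows, so rows that do not move let the fingers close. It gives the time, the measured TCP pose, the force and the opening at its end, in the units of the state.
- r.get_state(): the state, without advancing time (a new reading comes with each control period).
- r.capture(name): name is "scene" or "side" or "wrist"; returns (picture, depth): 400x640x3 uint8, blue, green, red; 400x640 float32, m along the optical axis (not along the pixel's ray), 0 where there is no reading.
- r.get_calibration(name): a dict with "fov_y" (degrees; the focal length in pixels is half the picture's height over the tangent of half this angle, whatever the lens; pixels are square), "cx", "cy" (the principal point, pixels), "origin" and "orientation" of the camera in the world. Camera axes: x right, y down, z forward; pixel columns grow to the right and rows downward; lengths in m; the calibration is good to about 2 mm. A picture is of the moment at which its call begins: read the wrist's pose just before it. get_calibration takes no time and is no camera call; for the wrist camera it gives the pose at the moment of the call.
- r.close_job(): hands the job in, once; it reports no verdict.
Trained networks look in the newest picture that a camera, given by its name, has taken for a name from the list of things; names that differ only in an ending like _2 or _b are one class to them, and where a whole thing is asked for, a point or a joint stands for the part that bears it (a point fixed in the world has none). Each returns a list of dicts, best first, with "conf" (0 to 1); they miss things now and then, are a little off and sometimes report something else, mostly with a low value. They report only what shows in the picture. A call takes as long as a camera call.
- r.boxes_of(camera, target): "at" ([x, y, z] in m, in the coordinates of the camera as it stood for that picture, good to about 4 mm: the middle of the surface that is visible of it).
- r.pinpoint(camera, target): "at" ([x, y, z] in m, in the coordinates of the camera as it stood for that picture, good to about 4 mm: a listed point, or the origin of a listed thing).
The state is a dict: "time_s": time; "joints": joint angles; "qd": joint speeds; "joint_torque": joint torques, N m; "tcp_pos": TCP position; "eef_rot": TCP orientation; "contact_force": force on the tool from outside, world axes, zero at the start; "moment": the same for the moment, N m; "gripper_width": finger opening in m.
Only numpy, scipy, OpenCV 4.12 (cv2) and the standard library are available. Lean on these libraries where they do the work, as an engineer would, in place of code of your own. Each camera call takes 0.05 s, during which the arm holds its last target. There are 200 camera calls.

### The job

Each of the three spring clips on the wooden test rack holds a steel test strip: slowly pull every strip straight out of its clip and feel how hard the clip grips, leaving each strip lying flat on the rack's front plate, clear of the jaws. Only then slide the one clip whose grip was clearly the weakest back along its track, fully home against its rubber buffer but without ramming the buffer, to mark it as a reject. Leave the two sound clips at the front of their tracks, never press hard on the rack, and do not disturb anything else on the bench.

Things in the scene. Friction and masses are not known exactly. Their poses are not given: they have to be found in the camera images.
- rack: wooden test rack fixed to the bench, 235 (x) x 330 (y) mm; origin on the bench, x from the front plate towards the clips, z up. Dark steel front plate: top 30 mm above the bench, x = -90 to +25 mm. Behind it, to x = 145 mm, the board is 20 mm high and carries three clip tracks along x, at y = +105, 0 and -105 mm
- track_middle (a point): centre of the underside of the middle clip at the front of its track, 20 mm above the bench, axes as the rack's; the other two clips are 105 mm to either side (y). From each such point: jaws' mouth 33 mm in -x; handle axis 18 mm in +x (rack x = 78 mm), a black upright block 16 x 16 mm, from 10 to 54 mm above it: grip it about 34 mm above
- clip_a (a joint): how far (m) one of the clips has slid back (+x of the rack) on its track: 0 front, where the strip is pulled, 0.030 fully home on its rubber buffer; about 2 N moves it and it stays put. The three clips look alike (64 x 34 mm, 54 tall, sprung upper jaw, thumb lever in front of the handle). Which track this clip is on varies from run to run
- clip_b (a joint): how far (m) one of the clips has slid back (+x of the rack) on its track: 0 front, where the strip is pulled, 0.030 fully home on its rubber buffer; about 2 N moves it and it stays put. The three clips look alike (64 x 34 mm, 54 tall, sprung upper jaw, thumb lever in front of the handle). Which track this clip is on varies from run to run
- clip_c (a joint): how far (m) one of the clips has slid back (+x of the rack) on its track: 0 front, where the strip is pulled, 0.030 fully home on its rubber buffer; about 2 N moves it and it stays put. The three clips look alike (64 x 34 mm, 54 tall, sprung upper jaw, thumb lever in front of the handle). Which track this clip is on varies from run to run
- clip_a_buffer (a joint): how far (m) the rubber buffer behind the same clip is squeezed: 0 free; it starts to give at about 6 N and then 3 N per mm; over 0.005 (about 21 N) is ramming
- clip_b_buffer (a joint): how far (m) the rubber buffer behind the same clip is squeezed: 0 free; it starts to give at about 6 N and then 3 N per mm; over 0.005 (about 21 N) is ramming
- clip_c_buffer (a joint): how far (m) the rubber buffer behind the same clip is squeezed: 0 free; it starts to give at about 6 N and then 3 N per mm; over 0.005 (about 21 N) is ramming
- strip_1_grip (a point): steel test strip 80 x 20 x 4 mm along the rack's x, rear 18 mm held in a clip's jaws, upright aluminium grip block 14 (x) x 12 (y) x 46 (tall) mm on its front end; 70 g. Point: centre of the block, 27 mm above the strip's underside (57 mm above the bench on the front plate). It starts in the clip at rack y = +105 mm. It slides out towards the rack's -x: over 25 mm takes it clear, about 32 mm leaves it well out and still on the plate
- strip_2_grip (a point): steel test strip 80 x 20 x 4 mm along the rack's x, rear 18 mm held in a clip's jaws, upright aluminium grip block 14 (x) x 12 (y) x 46 (tall) mm on its front end; 70 g. Point: centre of the block, 27 mm above the strip's underside (57 mm above the bench on the front plate). It starts in the clip at rack y = +0 mm. It slides out towards the rack's -x: over 25 mm takes it clear, about 32 mm leaves it well out and still on the plate
- strip_3_grip (a point): steel test strip 80 x 20 x 4 mm along the rack's x, rear 18 mm held in a clip's jaws, upright aluminium grip block 14 (x) x 12 (y) x 46 (tall) mm on its front end; 70 g. Point: centre of the block, 27 mm above the strip's underside (57 mm above the bench on the front plate). It starts in the clip at rack y = -105 mm. It slides out towards the rack's -x: over 25 mm takes it clear, about 32 mm leaves it well out and still on the plate
- strip_1_tail (a point): rear end of the same strip, mid-thickness, 73 mm behind the grip block's centre. The strip is clear when this lies over the front plate. Pulled out slowly it drags at about 1 to 3 N in the weak clip and 4 to 9 N in a sound one (the lower figures if the pull is halted part-way), at least twice the weak one; both ease off once it is out
- strip_2_tail (a point): rear end of the same strip, mid-thickness, 73 mm behind the grip block's centre. The strip is clear when this lies over the front plate. Pulled out slowly it drags at about 1 to 3 N in the weak clip and 4 to 9 N in a sound one (the lower figures if the pull is halted part-way), at least twice the weak one; both ease off once it is out
- strip_3_tail (a point): rear end of the same strip, mid-thickness, 73 mm behind the grip block's centre. The strip is clear when this lies over the front plate. Pulled out slowly it drags at about 1 to 3 N in the weak clip and 4 to 9 N in a sound one (the lower figures if the pull is halted part-way), at least twice the weak one; both ease off once it is out
- nut: steel nut, 26 mm across, 10 tall, lying on the rack between two tracks; leave alone
- bushing: brass bushing, 20 mm across, 18 tall, standing on the rack between two tracks; leave alone
- tape: roll of tape lying flat, 90 mm across, 25 mm tall; leave alone
- jar: small jar, 54 mm across, 65 mm tall; leave alone
- driver: screwdriver lying on the bench; leave alone
- offcut: wood offcut 90 x 45 x 20 mm; leave alone

How it is judged:
By the outcome, as a careful person would: the job done as asked, in the order asked, and still so for the second after the job is handed in, with the robot touching nothing.
It also fails if it takes over 64 s, if anything falls off the work surface, if the arm or the gripper's body presses on something with over 40 N, if the wrist force passes 120 N, or if a joint passes its speed limit or range.

## Working session

There is one attempt and no reset: what is moved stays moved. The work goes in short steps, Python scripts to look and compute and a tool call to move; the robot and the scene stay as the last step left them, time stands still between calls to the robot, and variables do not carry over. Pictures are saved under pics/ and viewed, about 8 in all and at most 12, crops included, and the job is handed in when it is done.

Besides the shell and the picture viewer there is one more tool, called after ">>>" by a JSON object that holds its "fn" and its "kwargs". send_rows: Moves the arm, as the interface text tells. Its arguments: {"type":"object","properties":{"motion":{"type":"array"},"gripper":{"type":"number"},"squeeze":{"type":"number"}},"required":["motion"]}

```bash
mkdir -p pics
cat > h.py <<'E'
import numpy as np, cv2
from plant import r
from scipy.spatial.transform import Rotation as R
def cal(n):
    c=r.get_calibration(n); o=np.array(c["orientation"],float)
    M=o if o.shape==(3,3) else R.from_euler('xyz',o,degrees=True).as_matrix()
    return c,M,np.array(c["origin"])
def w(n,p):
    c,M,o=cal(n); return M@np.array(p)+o
E
python3 - <<'E'
from h import *
s=r.get_state(); print(s)
for n in ("scene","wrist"):
    print(r.get_calibration(n))
    im,d=r.capture(n); cv2.imwrite(f"pics/{n}0.png",im)
    for t in ("strip_1_grip","strip_1_tail","track_middle","rack"):
        print(n,t,[(round(q["conf"],2),w(n,q["at"]).round(4).tolist()) for q in r.pinpoint(n,t)[:5]])
print(r.get_state()["time_s"])
E
```

```text
{'time_s': 0.0, 'joints': array([ 8.85855804e+01,  2.05912531e+01,  6.32957349e-01, -2.09243147e-02,
       -7.01373394e+01, -1.65062031e+01]), 'qd': array([-0.06531345, -0.05098844,  0.01098761, -0.02318393, -0.09566781,
       -0.15161828]), 'joint_torque': array([-3.99249475e-04, -5.82712662e+01,  2.93063700e+01,  6.99740991e+00,
        6.98400821e-03, -1.65924876e-04]), 'tcp_pos': array([0.20757434, 0.64175567, 0.22561603]), 'eef_rot': array([ 1.79902717e+02, -8.31501474e-03, -1.79277415e+01]), 'contact_force': array([-0.46247146,  0.10609959, -0.32408124]), 'moment': array([-0.00755244, -0.03891751, -0.03168568]), 'gripper_width': 0.08788692385088691}
{'fov_y': 53.38319168598569, 'cx': 315.2049024926882, 'cy': 199.14052686871065, 'origin': array([ 1.10527999, -0.40327088,  0.89230472]), 'orientation': array([-140.1993032 ,    0.29968807,   52.70245745])}
scene strip_1_grip [(0.5, [0.5223, 0.1527, 0.0551])]
scene strip_1_tail [(0.73, [0.5936, 0.1522, 0.0333])]
scene track_middle [(0.72, [0.6052, 0.0457, 0.021])]
scene rack [(0.79, [0.5449, 0.0453, 0.0011])]
{'fov_y': 64.40267438658789, 'cx': 321.25737577975815, 'cy': 197.86946624487632, 'origin': array([0.27422788, 0.62018761, 0.38382977]), 'orientation': array([ 1.64913905e+02, -1.61687140e-02, -1.07894155e+02])}
wrist strip_1_grip []
wrist strip_1_tail []
wrist track_middle []
wrist rack []
0.5
```

View pics/scene0.png

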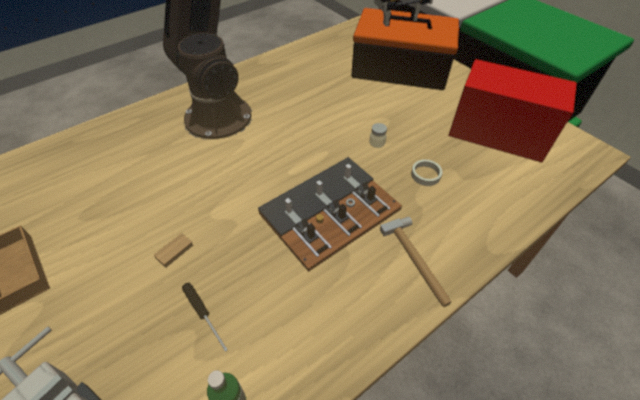

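Run:
```python
from h import *
im,d=r.capture("side"); cv2.imwrite("pics/side0.png",im)
for t in ("strip_1_grip","strip_2_grip","strip_3_grip","strip_2_tail","track_middle","rack"):
  for n in ("scene","side"):
    print(n,t,[(round(q["conf"],2),w(n,q["at"]).round(4).tolist()) for q in r.pinpoint(n,t)[:5]])
for t in ("jar","tape","nut","bushing","driver","offcut"):
    print(t,[(round(q["conf"],2),w("scene",q["at"]).round(3).tolist()) for q in r.pinpoint("scene",t)[:2]])
# front plate edges via depth
im,d=r.capture("scene"); c,M,o=cal("scene"); f=200/np.tan(np.radians(c["fov_y"]/2))
v,u=np.mgrid[:400,:640]; P=np.stack([(u-c["cx"])/f*d,(v-c["cy"])/f*d,d],-1)@M.T+o
x,y,z=P[...,0],P[...,1],P[...,2]
m=(d>0)&(x>.4)&(x<.72)&(y>-.2)&(y<.3)
pl=m&(abs(z-.03)<.004)&(x>.44)&(x<.58)
print("plate",pl.sum(),np.percentile(x[pl],[1,5,95,99]),np.percentile(y[pl],[1,99]),np.median(z[pl]))
from cv2 import minAreaRect
k=m&(z>.015)
print(minAreaRect(P[k&(abs(z-.03)<.006)][:,:2].astype(np.float32)))
t=(d>0)&(x>.44)&(x<.7)&(y>-.12)&(y<.22)&(z>.07)
n,l,st,ce=cv2.connectedComponentsWithStats(t.astype(np.uint8))
for i in range(1,n):
    if st[i,4]>15: print(st[i].tolist(),P[l==i].mean(0).round(4),P[l==i].min(0).round(3),P[l==i].max(0).round(3))
```

```text
scene strip_1_grip [(0.5, [0.5223, 0.1527, 0.0551])]
side strip_1_grip [(0.74, [0.5245, 0.1512, 0.058])]
scene strip_2_grip [(0.75, [0.5208, 0.0483, 0.0578]), (0.47, [0.6081, 0.0478, 0.0183])]
side strip_2_grip [(0.52, [0.5217, 0.0494, 0.0566])]
scene strip_3_grip [(0.68, [0.5959, 0.1032, 0.0187]), (0.56, [0.5222, -0.0529, 0.0551]), (0.35, [0.6095, 0.0453, 0.02])]
side strip_3_grip [(0.8, [0.5179, -0.0564, 0.0574])]
scene strip_2_tail []
side strip_2_tail [(0.61, [0.6435, 0.373, 0.0031])]
scene track_middle [(0.72, [0.6052, 0.0457, 0.021])]
side track_middle [(0.82, [0.6043, 0.0465, 0.0183]), (0.44, [0.6455, -0.3797, -0.0037])]
scene rack [(0.79, [0.5449, 0.0453, 0.0011])]
side rack [(0.84, [0.5479, 0.0476, -0.0005]), (0.71, [0.5947, 0.0483, 0.0303])]
jar [(0.65, [0.641, 0.371, 0.0]), (0.62, [0.442, 0.354, 0.0])]
tape [(0.96, [0.642, 0.372, -0.004]), (0.42, [0.592, -0.0, 0.02])]
nut [(0.58, [0.592, 0.104, 0.022]), (0.58, [0.596, 0.052, 0.031])]
bushing [(0.48, [0.593, -0.001, 0.022])]
driver [(0.97, [0.644, -0.38, -0.004])]
offcut [(0.59, [0.427, -0.359, -0.004])]
plate 3123 [0.45737854 0.46192129 0.56664314 0.57200012] [-0.1145926   0.21086816] 0.02939173864060518
((0.5858046412467957, 0.048605747520923615), (0.332684725522995, 0.26672443747520447), 89.58097076416016)
[346, 164, 6, 7, 28] [0.5256 0.1518 0.0764] [0.517 0.146 0.071] [0.531 0.158 0.084]
[317, 181, 6, 6, 30] [0.5251 0.0477 0.0771] [0.518 0.042 0.07 ] [0.531 0.055 0.083]
[369, 186, 7, 7, 27] [0.6252 0.1536 0.0725] [0.617 0.145 0.07 ] [0.633 0.162 0.075]
[285, 199, 7, 6, 32] [ 0.525  -0.0574  0.0773] [ 0.516 -0.063  0.071] [ 0.532 -0.051  0.082]
[339, 204, 8, 7, 31] [0.6248 0.0477 0.0726] [0.615 0.039 0.07 ] [0.633 0.055 0.076]
[307, 224, 9, 7, 37] [ 0.6252 -0.0568  0.0729] [ 0.615 -0.064  0.07 ] [ 0.632 -0.048  0.075]
```

>>> {"fn": "send_rows", "kwargs": {"motion": [{"travel":[0,0,0],"spin":-6},{"travel":[0,0,0],"spin":-6},{"travel":[0,0,0],"spin":-6},{"travel":[0.022,0.034,0],"spin":0},{"travel":[0.022,0.034,0],"spin":0}], "gripper": -0.2, "squeeze": 30}}

```text
time_s: 1.92
tcp_pos: [0.2503, 0.5782, 0.2245]
eef_rot: [180.0, -0.0, 1.3]
contact_force: [1.0, 0.3, 0.1]
gripper_width: 0.0599
```

>>> {"fn": "send_rows", "kwargs": {"motion": [{"travel":[0.022,0.034,0],"spin":0},{"travel":[0.022,0.034,0],"spin":0},{"travel":[0.022,0.034,0],"spin":0},{"travel":[0.022,0.034,0],"spin":0},{"travel":[0.022,0.034,0],"spin":0}]}}

```text
time_s: 2.33
tcp_pos: [0.3663, 0.405, 0.2243]
eef_rot: [180.0, -0.0, 1.6]
contact_force: [1.2, 0.5, 0.0]
gripper_width: 0.0359
```

>>> {"fn": "send_rows", "kwargs": {"motion": [{"travel":[0.022,0.034,0],"spin":0},{"travel":[0.022,0.034,0],"spin":0},{"travel":[0.022,0.034,0],"spin":0},{"travel":[0.022,0.034,0],"spin":0},{"travel":[0,0,0],"spin":0}]}}

```text
time_s: 2.75
tcp_pos: [0.4617, 0.2619, 0.2264]
eef_rot: [-179.9, -0.2, 1.5]
contact_force: [0.2, 0.0, 0.5]
gripper_width: 0.0348
```

>>> {"fn": "send_rows", "kwargs": {"motion": [{"travel":[0.0195,0.036,0],"spin":1.5},{"travel":[0.0195,0.036,0],"spin":0},{"travel":[0.0195,0.036,0],"spin":0},{"travel":[0,0,0.02],"spin":0},{"travel":[0,0,0],"spin":0}]}}

```text
time_s: 3.17
tcp_pos: [0.5229, 0.1515, 0.2076]
eef_rot: [-179.7, -0.4, -0.3]
contact_force: [-1.0, -0.3, -1.5]
gripper_width: 0.0353
```

Run:
```python
from h import *
s=r.get_state(); print(s["tcp_pos"],s["eef_rot"])
im,d=r.capture("wrist"); cv2.imwrite("pics/wrist1.png",im)
for t in ("strip_1_grip","strip_1_tail","track_middle","rack"):
    print(t,[(round(q["conf"],2),w("wrist",q["at"]).round(4).tolist()) for q in r.pinpoint("wrist",t)[:5]])
c,M,o=cal("wrist"); f=200/np.tan(np.radians(c["fov_y"]/2))
v,u=np.mgrid[:400,:640]; P=np.stack([(u-c["cx"])/f*d,(v-c["cy"])/f*d,d],-1)@M.T+o
x,y,z=P[...,0],P[...,1],P[...,2]
t=(d>0)&(x>.44)&(x<.7)&(y>-.12)&(y<.22)&(z>.071)&(z<.09)
n,l,st,ce=cv2.connectedComponentsWithStats(t.astype(np.uint8))
for i in range(1,n):
    if st[i,4]>60: print(st[i].tolist(),P[l==i].mean(0).round(4),P[l==i].min(0).round(3),P[l==i].max(0).round(3))
```

```text
[0.52293053 0.1515377  0.2076456 ] [-179.74665242   -0.39628379   -0.32082601]
strip_1_grip [(0.58, [0.5323, 0.1586, 0.0575])]
strip_1_tail []
track_middle []
rack [(0.94, [0.5545, 0.0544, 0.0015])]
[547, 65, 27, 20, 448] [ 0.6274 -0.0507  0.0768] [ 0.62  -0.061  0.071] [ 0.635 -0.043  0.08 ]
[311, 67, 18, 20, 357] [0.6257 0.1573 0.0779] [0.618 0.15  0.072] [0.634 0.165 0.08 ]
[429, 66, 22, 20, 400] [0.6265 0.0534 0.0774] [0.619 0.045 0.071] [0.635 0.061 0.08 ]
[427, 107, 21, 7, 121] [0.5975 0.0526 0.0754] [0.595 0.044 0.071] [0.601 0.06  0.079]
[543, 106, 23, 8, 131] [ 0.5981 -0.0518  0.0751] [ 0.595 -0.061  0.071] [ 0.601 -0.044  0.078]
[311, 108, 18, 7, 118] [0.5968 0.1572 0.0756] [0.594 0.15  0.071] [0.6   0.165 0.079]
[314, 181, 13, 18, 222] [0.5267 0.1569 0.0823] [0.518 0.151 0.071] [0.533 0.163 0.086]
[423, 180, 18, 18, 271] [0.527  0.0529 0.0812] [0.519 0.046 0.071] [0.533 0.058 0.086]
[532, 180, 23, 17, 331] [ 0.5277 -0.051   0.0802] [ 0.52  -0.06   0.071] [ 0.534 -0.046  0.084]
```

View pics/wrist1.png

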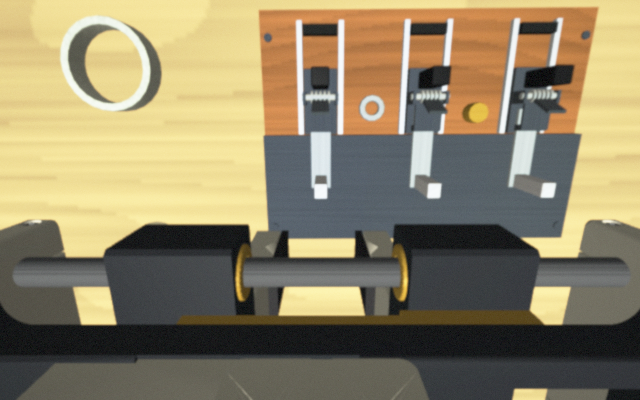

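```bash
cat >> h.py <<'E'
def tops(n):
    c,M,o=cal(n); im,d=r.capture(n); f=200/np.tan(np.radians(c["fov_y"]/2))
    v,u=np.mgrid[:400,:640]; P=np.stack([(u-c["cx"])/f*d,(v-c["cy"])/f*d,d],-1)@M.T+o
    x,y,z=P[...,0],P[...,1],P[...,2]
    t=(d>0)&(x>.44)&(x<.7)&(y>-.12)&(y<.22)&(z>.068)&(z<.09)
    N,l,st,ce=cv2.connectedComponentsWithStats(t.astype(np.uint8))
    for i in range(1,N):
        if st[i,4]>(60 if n=="wrist" else 12): print(n,np.median(P[l==i],0).round(4),P[l==i].min(0).round(3),P[l==i].max(0).round(3))
    return im
E
python3 - <<'E'
from h import *
s=r.get_state(); print(s["tcp_pos"],s["eef_rot"],s["contact_force"])
tops("wrist"); tops("side")
print([(round(q["conf"],2),w("wrist",q["at"]).round(4).tolist()) for q in r.pinpoint("wrist","rack")])
E
```

```text
[0.52416476 0.15516084 0.21176506] [-1.79620496e+02 -7.23223941e-01  9.37355941e-04] [ 0.2157715  -0.1202898   0.20090583]
wrist [ 0.6244 -0.0552  0.0731] [ 0.617 -0.065  0.068] [ 0.633 -0.048  0.076]
wrist [0.6242 0.1525 0.0733] [0.617 0.145 0.071] [0.632 0.16  0.075]
wrist [0.6241 0.0489 0.0733] [0.617 0.04  0.068] [0.632 0.056 0.076]
wrist [0.5943 0.1533 0.0721] [0.593 0.145 0.068] [0.597 0.161 0.075]
wrist [0.5944 0.0486 0.0719] [0.593 0.04  0.068] [0.597 0.056 0.074]
wrist [ 0.5945 -0.0559  0.0717] [ 0.593 -0.066  0.068] [ 0.597 -0.048  0.075]
wrist [0.5249 0.1526 0.0792] [0.517 0.147 0.07 ] [0.53  0.158 0.082]
wrist [0.5244 0.0493 0.0789] [0.516 0.042 0.068] [0.531 0.054 0.082]
wrist [ 0.5245 -0.0541  0.0785] [ 0.517 -0.064  0.068] [ 0.531 -0.05   0.081]
side [ 0.6214 -0.0534  0.0725] [ 0.614 -0.064  0.068] [ 0.632 -0.045  0.075]
side [ 0.5215 -0.0519  0.0775] [ 0.514 -0.062  0.069] [ 0.53  -0.048  0.081]
side [0.62   0.0485 0.0727] [0.614 0.04  0.068] [0.629 0.059 0.076]
side [0.5203 0.0528 0.0771] [0.514 0.044 0.068] [0.528 0.056 0.082]
side [0.6207 0.1554 0.0728] [0.614 0.145 0.068] [0.63  0.164 0.076]
side [0.5925 0.1525 0.0722] [0.589 0.146 0.068] [0.595 0.162 0.075]
side [0.5199 0.1564 0.0779] [0.514 0.148 0.069] [0.529 0.161 0.081]
[(0.77, [0.5478, 0.0512, -0.0034])]
```

>>> {"fn": "send_rows", "kwargs": {"motion": [{"travel":[-0.002,0.0025,0.025],"spin":0},{"travel":[0,0,0.03],"spin":0},{"travel":[0,0,0.03],"spin":0},{"travel":[0,0,0.03],"spin":0},{"travel":[0,0,0.0],"spin":0}]}}

```text
time_s: 3.98
tcp_pos: [0.5255, 0.1589, 0.0979]
eef_rot: [-179.3, -1.3, 0.4]
contact_force: [-1.3, -0.3, -0.4]
gripper_width: 0.0352
```

Run:
```python
from h import *
r.capture("side")
s=r.get_state(); print(s["time_s"],s["tcp_pos"],s["eef_rot"],s["contact_force"])
```

```text
4.0333 [0.52688977 0.15945019 0.10070716] [-179.23888368   -1.41262479    0.44685836] [ 1.09215154 -0.26012566  0.00180966]
```

>>> {"fn": "send_rows", "kwargs": {"motion": [{"travel":[-0.003,0.004,0],"spin":0.4},{"travel":[-0.003,0.004,0],"spin":0},{"travel":[0,0,0.01],"spin":0},{"travel":[0,0,0.01],"spin":0},{"travel":[0,0,0],"spin":0}]}}

```text
time_s: 4.45
tcp_pos: [0.5245, 0.1542, 0.0867]
eef_rot: [-178.9, -2.0, 0.2]
contact_force: [-0.1, 0.4, -0.3]
gripper_width: 0.0351
```

Run:
```python
from h import *
im=r.capture("wrist")[0];cv2.imwrite("pics/w2.png",im)
s=r.get_state(); print(s["time_s"],s["tcp_pos"],s["eef_rot"],s["contact_force"])
```

```text
4.5 [0.52490215 0.15432848 0.08736856] [-178.92195602   -1.98431874    0.18362415] [ 0.03993538 -0.42171023  0.34231616]
```

View pics/w2.png

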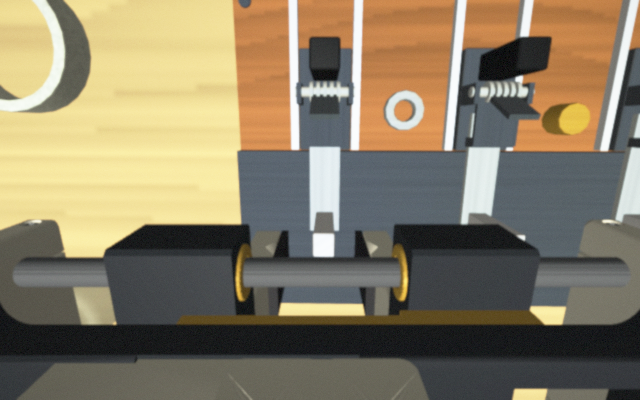

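>>> {"fn": "send_rows", "kwargs": {"motion": [{"travel":[-0.002,0.001,0.024],"spin":0},{"travel":[-0.002,0.001,0.024],"spin":0}]}}

```text
time_s: 4.67
tcp_pos: [0.5269, 0.1557, 0.0438]
eef_rot: [-178.6, -2.5, 0.2]
contact_force: [-0.7, 0.9, -0.8]
gripper_width: 0.0349
```

```bash
cat > wt.py <<'E'
from h import *
import sys
for i in range(int(sys.argv[1])):
    r.capture("side"); s=r.get_state(); print(round(s["time_s"],2),s["tcp_pos"].round(4),s["eef_rot"].round(2),s["contact_force"].round(2),s["moment"].round(2),s["gripper_width"].round(4))
E
python3 wt.py 3
```

```text
Traceback (most recent call last):
  File "wt.py", line 4, in <module>
    r.capture("side"); s=r.get_state(); print(round(s["time_s"],2),s["tcp_pos"].round(4),s["eef_rot"].round(2),s["contact_force"].round(2),s["moment"].round(2),s["gripper_width"].round(4))
                                                                                                                                                                ^^^^^^^^^^^^^^^^^^^^^^^^
AttributeError: 'float' object has no attribute 'round'
```

```bash
sed -i 's/s\["gripper_width"\].round(4)/round(s["gripper_width"],4)/' wt.py; python3 wt.py 2
```

```text
4.77 [0.5244 0.1541 0.0409] [-178.84   -2.18    0.22] [-0.78 -0.72 -0.66] [-0.18  0.22 -0.02] 0.035
4.82 [0.5253 0.1546 0.0425] [-178.81   -2.27    0.25] [-0.51  0.77  1.04] [-0.14  0.03  0.01] 0.0353
```

>>> {"fn": "send_rows", "kwargs": {"motion": [{"travel":[-0.003,0.0015,0.003],"spin":0}], "gripper": -1, "squeeze": 25}}

```text
time_s: 4.9
tcp_pos: [0.5239, 0.1538, 0.0406]
eef_rot: [-178.8, -2.4, 0.3]
contact_force: [0.7, 1.0, 0.9]
gripper_width: 0.0323
```

```bash
python3 wt.py 9
```

```text
4.95 [0.5224 0.1531 0.0397] [-178.8    -2.28    0.25] [-2.42 -0.71 -0.45] [-0.24  0.45  0.02] 0.0292
5.0 [0.5224 0.1531 0.0399] [-178.8    -2.28    0.25] [-0.09 -0.66  0.  ] [-0.08  0.09  0.02] 0.0256
5.05 [0.5227 0.1532 0.0401] [-178.78   -2.31    0.25] [0.2  0.04 0.09] [-0.17  0.14  0.02] 0.0215
5.1 [0.5229 0.1534 0.0402] [-178.77   -2.33    0.26] [ 0.1  -0.57  0.56] [-0.13  0.06  0.07] 0.018
5.15 [0.5229 0.1534 0.0402] [-178.77   -2.34    0.26] [ 0.72  0.14 -0.97] [-0.12  0.1  -0.  ] 0.0138
5.2 [0.5229 0.1533 0.0402] [-178.78   -2.33    0.27] [ 0.83 -1.69  4.18] [-0.71  0.08 -0.11] 0.0119
5.25 [0.5229 0.1532 0.0402] [-178.79   -2.33    0.26] [-1.45 -0.25  5.53] [-0.47  0.51 -0.12] 0.0119
5.3 [0.5229 0.1533 0.0402] [-178.78   -2.33    0.26] [-2.39 -0.87  6.48] [-0.57  0.57 -0.09] 0.0115
5.35 [0.5229 0.1532 0.0402] [-178.79   -2.33    0.26] [-2.73 -0.06  6.68] [-0.51  0.57 -0.1 ] 0.0119
```

>>> {"fn": "send_rows", "kwargs": {"motion": [{"travel":[-0.0025,0,-0.0006],"spin":0},{"travel":[-0.0025,0,-0.0003],"spin":0}]}}

```text
time_s: 5.52
tcp_pos: [0.5181, 0.1532, 0.0408]
eef_rot: [-178.8, -2.3, 0.2]
contact_force: [4.0, -0.4, -8.1]
gripper_width: 0.0119
```

>>> {"fn": "send_rows", "kwargs": {"motion": [{"travel":[-0.0025,0,-0.0002],"spin":0},{"travel":[-0.0025,0,-0.0002],"spin":0}]}}

```text
time_s: 5.68
tcp_pos: [0.5126, 0.1532, 0.0404]
eef_rot: [-178.8, -2.3, 0.2]
contact_force: [4.1, 0.5, -4.6]
gripper_width: 0.0118
```

```bash
python3 wt.py 2
```

```text
5.73 [0.5122 0.1531 0.0405] [-178.76   -2.33    0.2 ] [ 3.26  0.2  -5.66] [-0.16 -0.62 -0.06] 0.0119
5.78 [0.5122 0.1531 0.0405] [-178.77   -2.31    0.21] [ 1.65  0.03 -4.67] [-0.08 -0.17  0.07] 0.0116
```

>>> {"fn": "send_rows", "kwargs": {"motion": [{"travel":[-0.0025,0,0.0001],"spin":0},{"travel":[-0.0025,0,0],"spin":0}]}}

```text
time_s: 5.95
tcp_pos: [0.5079, 0.1536, 0.0404]
eef_rot: [-178.7, -2.4, 0.2]
contact_force: [4.3, -0.2, -5.4]
gripper_width: 0.0119
```

>>> {"fn": "send_rows", "kwargs": {"motion": [{"travel":[-0.0025,0,0],"spin":0},{"travel":[-0.0025,0,0],"spin":0}]}}

```text
time_s: 6.12
tcp_pos: [0.5028, 0.1538, 0.0404]
eef_rot: [-178.7, -2.4, 0.2]
contact_force: [4.2, 0.5, -4.5]
gripper_width: 0.0119
```

>>> {"fn": "send_rows", "kwargs": {"motion": [{"travel":[-0.0025,0,-0.0001],"spin":0},{"travel":[-0.0025,0,-0.0001],"spin":0}]}}

```text
time_s: 6.28
tcp_pos: [0.4966, 0.1534, 0.0405]
eef_rot: [-178.7, -2.4, 0.2]
contact_force: [-0.1, -0.5, -0.7]
gripper_width: 0.0116
```

```bash
python3 wt.py 2
```

```text
6.33 [0.4961 0.1533 0.0405] [-178.74   -2.36    0.23] [-0.9   0.32 -0.84] [-0.21  0.38 -0.02] 0.0119
6.38 [0.4965 0.1534 0.0405] [-178.74   -2.37    0.24] [-0.78  0.59 -0.38] [-0.1   0.16 -0.04] 0.0119
```

>>> {"fn": "send_rows", "kwargs": {"motion": [{"travel":[-0.003,0,0],"spin":0},{"travel":[-0.003,0,0.0004],"spin":0}]}}

```text
time_s: 6.55
tcp_pos: [0.4905, 0.1537, 0.0403]
eef_rot: [-178.7, -2.4, 0.3]
contact_force: [0.6, -1.1, 1.6]
gripper_width: 0.0119
```

```bash
python3 wt.py 2
```

```text
6.6 [0.4902 0.1537 0.0403] [-178.71   -2.42    0.26] [-1.15  0.67  1.1 ] [0.04 0.35 0.01] 0.0118
6.65 [0.4903 0.1537 0.0403] [-178.72   -2.4     0.27] [-1.81  0.8   2.51] [0.14 0.74 0.01] 0.0121
```

>>> {"fn": "send_rows", "kwargs": {"motion": [{"travel":[0,0,0],"spin":0}], "gripper": -0.2}}

```text
time_s: 6.73
tcp_pos: [0.4902, 0.1537, 0.0404]
eef_rot: [-178.7, -2.4, 0.3]
contact_force: [-0.6, -0.5, 1.0]
gripper_width: 0.0146
```

```bash
python3 wt.py 6
```

```text
6.78 [0.4902 0.1537 0.0404] [-178.71   -2.41    0.28] [0.5  0.46 1.04] [-0.13  0.12  0.04] 0.0178
6.83 [0.4903 0.1537 0.0403] [-178.72   -2.4     0.27] [ 0.06  0.22 -0.01] [-0.1   0.11  0.  ] 0.0216
6.88 [0.4903 0.1537 0.0403] [-178.72   -2.4     0.27] [-0.27  0.31  0.21] [-0.1   0.12  0.01] 0.0251
6.93 [0.4903 0.1537 0.0403] [-178.72   -2.4     0.26] [ 0.21  0.38 -0.12] [-0.13  0.13 -0.03] 0.029
6.98 [0.4903 0.1536 0.0402] [-178.72   -2.4     0.27] [0.06 0.56 0.45] [-0.06  0.15  0.01] 0.0319
7.03 [0.4903 0.1537 0.0402] [-178.72   -2.4     0.27] [-0.66  0.54 -0.9 ] [-0.05  0.13 -0.01] 0.0336
```

>>> {"fn": "send_rows", "kwargs": {"motion": [{"travel":[0,0,-0.028],"spin":0},{"travel":[0,0,-0.028],"spin":0},{"travel":[0.011,0.035,0],"spin":0},{"travel":[0.011,0.035,0],"spin":0},{"travel":[0.011,0.035,0],"spin":0}]}}

```text
time_s: 7.45
tcp_pos: [0.5226, 0.0501, 0.0981]
eef_rot: [-178.8, -2.5, 0.9]
contact_force: [0.8, 0.8, -0.3]
gripper_width: 0.035
```

```bash
python3 wt.py 3
```

```text
7.5 [0.5232 0.0452 0.0975] [-178.88   -2.38    0.72] [ 2.93 -4.36  0.33] [-0.85 -0.35 -0.08] 0.0351
7.55 [0.5224 0.0468 0.0971] [-178.86   -2.34    0.51] [-0.43 -0.08 -0.1 ] [-0.07  0.19 -0.04] 0.035
7.6 [0.522  0.0481 0.0969] [-178.86   -2.32    0.49] [-0.08 -0.4   0.52] [-0.11  0.12  0.01] 0.0354
```

>>> {"fn": "send_rows", "kwargs": {"motion": [{"travel":[-0.002,0.0005,0.028],"spin":0.4},{"travel":[-0.002,0.0005,0.028],"spin":0}]}}

```text
time_s: 7.77
tcp_pos: [0.5249, 0.0494, 0.045]
eef_rot: [-178.6, -2.9, -0.0]
contact_force: [0.5, 0.6, -1.0]
gripper_width: 0.0349
```

```bash
python3 wt.py 4
```

```text
7.82 [0.522  0.0486 0.0399] [-1.7873e+02 -2.5600e+00 -2.0000e-02] [-1.73 -1.16 -5.27] [-0.23  0.57  0.03] 0.0352
7.87 [0.5216 0.0484 0.0416] [-1.7881e+02 -2.4500e+00  4.0000e-02] [-0.06 -0.16 -0.65] [-0.16  0.33 -0.04] 0.035
7.92 [0.5228 0.0489 0.0435] [-1.7879e+02 -2.5600e+00  1.0000e-01] [0.56 0.1  0.23] [-0.11  0.09 -0.01] 0.0352
7.97 [0.524  0.0494 0.0448] [-1.7874e+02 -2.7000e+00  1.3000e-01] [ 0.01 -0.96  0.28] [-0.09  0.1   0.03] 0.0348
```

>>> {"fn": "send_rows", "kwargs": {"motion": [{"travel":[-0.002,0.0005,0.004],"spin":0}], "gripper": -1}}

```text
time_s: 8.05
tcp_pos: [0.5236, 0.05, 0.0424]
eef_rot: [-178.7, -2.8, 0.2]
contact_force: [1.2, -0.4, 1.0]
gripper_width: 0.0318
```

```bash
python3 wt.py 9
```

```text
8.1 [0.5224 0.0497 0.0413] [-178.72   -2.76    0.18] [-1.31  0.63 -1.19] [-0.12  0.34 -0.02] 0.0289
8.15 [0.5223 0.0496 0.0414] [-1.7872e+02 -2.7500e+00  1.7000e-01] [ 0.1  -0.38 -0.12] [-0.09  0.21 -0.06] 0.0256
8.2 [0.5224 0.0495 0.0415] [-1.7871e+02 -2.7600e+00  1.7000e-01] [-0.35  0.55  0.87] [-0.09  0.16 -0.  ] 0.0216
8.25 [0.5225 0.0494 0.0415] [-1.7871e+02 -2.7700e+00  1.6000e-01] [0.24 0.68 0.35] [-0.11  0.13 -0.02] 0.0181
8.3 [0.5225 0.0493 0.0415] [-1.7871e+02 -2.7600e+00  1.5000e-01] [-0.44 -1.43  1.04] [-0.43  0.25 -0.  ] 0.0139
8.35 [0.5225 0.0491 0.0415] [-1.7874e+02 -2.7500e+00  1.5000e-01] [-0.79 -2.03  5.84] [-0.99  0.24 -0.17] 0.0118
8.4 [0.5225 0.049  0.0415] [-1.7874e+02 -2.7500e+00  1.4000e-01] [-2.02 -0.81  6.87] [-0.38  0.72 -0.1 ] 0.0117
8.45 [0.5225 0.049  0.0415] [-1.7873e+02 -2.7500e+00  1.3000e-01] [-2.05 -0.33  6.7 ] [-0.46  0.73 -0.13] 0.0121
8.5 [0.5224 0.049  0.0415] [-1.7873e+02 -2.7500e+00  1.3000e-01] [-2.31 -0.5   6.73] [-0.39  0.74 -0.13] 0.0118
```

>>> {"fn": "send_rows", "kwargs": {"motion": [{"travel":[-0.0025,0,-0.0004],"spin":0},{"travel":[-0.0025,0,-0.0002],"spin":0}]}}

```text
time_s: 8.67
tcp_pos: [0.5178, 0.0491, 0.0423]
eef_rot: [-178.7, -2.8, 0.1]
contact_force: [1.2, -0.6, -2.9]
gripper_width: 0.0117
```

>>> {"fn": "send_rows", "kwargs": {"motion": [{"travel":[-0.0025,0,-0.0001],"spin":0},{"travel":[-0.0025,0,-0.0001],"spin":0}]}}

```text
time_s: 8.83
tcp_pos: [0.5121, 0.049, 0.042]
eef_rot: [-178.7, -2.8, 0.1]
contact_force: [0.8, 0.3, -3.3]
gripper_width: 0.0117
```

>>> {"fn": "send_rows", "kwargs": {"motion": [{"travel":[-0.0025,0,-0.0001],"spin":0},{"travel":[-0.0025,0,-0.0001],"spin":0}]}}

```text
time_s: 9.0
tcp_pos: [0.5062, 0.049, 0.0417]
eef_rot: [-178.7, -2.8, 0.1]
contact_force: [0.8, -0.7, -2.6]
gripper_width: 0.0117
```

```bash
python3 wt.py 2
```

```text
9.05 [0.5057 0.0489 0.0417] [-1.7869e+02 -2.7500e+00  7.0000e-02] [-0.53  0.8  -1.99] [0.   0.33 0.03] 0.0117
9.1 [0.5058 0.0489 0.0417] [-1.787e+02 -2.730e+00  8.000e-02] [-1.69  0.54 -0.9 ] [0.04 0.83 0.02] 0.012
```

>>> {"fn": "send_rows", "kwargs": {"motion": [{"travel":[-0.0025,0,-0.0001],"spin":0},{"travel":[-0.0025,0,-0.0001],"spin":0}]}}

```text
time_s: 9.27
tcp_pos: [0.5009, 0.049, 0.0417]
eef_rot: [-178.7, -2.8, 0.1]
contact_force: [-0.4, 0.4, -0.6]
gripper_width: 0.0115
```

>>> {"fn": "send_rows", "kwargs": {"motion": [{"travel":[-0.0025,0,-0.0001],"spin":0},{"travel":[-0.0025,0,-0.0001],"spin":0},{"travel":[-0.0025,0,-0.0001],"spin":0}]}}

```text
time_s: 9.52
tcp_pos: [0.4927, 0.049, 0.0419]
eef_rot: [-178.7, -2.8, 0.1]
contact_force: [0.6, 0.1, -1.0]
gripper_width: 0.012
```

```bash
python3 wt.py 2
```

```text
9.57 [0.4922 0.0489 0.0418] [-1.787e+02 -2.750e+00  8.000e-02] [-0.74 -0.68 -0.34] [-0.13  0.37  0.03] 0.0121
9.62 [0.4925 0.049  0.0419] [-1.787e+02 -2.760e+00  1.000e-01] [ 0.56  0.69 -1.32] [-0.14  0.12  0.02] 0.0117
```

>>> {"fn": "send_rows", "kwargs": {"motion": [{"travel":[-0.002,0,0.0005],"spin":0}]}}

```text
time_s: 9.7
tcp_pos: [0.4911, 0.0492, 0.0415]
eef_rot: [-178.7, -2.8, 0.1]
contact_force: [1.5, 0.3, 3.9]
gripper_width: 0.0118
```

```bash
python3 wt.py 2
```

```text
9.75 [0.4909 0.0492 0.0416] [-1.7867e+02 -2.8400e+00  1.1000e-01] [0.66 0.67 1.24] [-0.04  0.08 -0.03] 0.0122
9.8 [0.4909 0.0492 0.0416] [-1.7867e+02 -2.8200e+00  1.1000e-01] [0.11 1.26 2.4 ] [ 0.13  0.16 -0.  ] 0.012
```

>>> {"fn": "send_rows", "kwargs": {"motion": [{"travel":[0,0,0],"spin":0}], "gripper": -0.2}}

```text
time_s: 9.88
tcp_pos: [0.491, 0.0493, 0.0417]
eef_rot: [-178.7, -2.8, 0.1]
contact_force: [0.7, 0.9, 0.1]
gripper_width: 0.0148
```

```bash
python3 wt.py 6
```

```text
9.93 [0.491  0.0493 0.0416] [-1.7867e+02 -2.8200e+00  1.2000e-01] [1.05 0.21 0.4 ] [-0.13  0.1   0.02] 0.0182
9.98 [0.4909 0.0492 0.0416] [-1.7867e+02 -2.8100e+00  1.1000e-01] [-0.26  1.19 -0.01] [-0.11  0.17 -0.04] 0.0217
10.03 [0.4908 0.0491 0.0415] [-1.7868e+02 -2.8000e+00  1.1000e-01] [-0.04  0.04 -0.58] [-0.12  0.21  0.01] 0.0255
10.08 [0.4908 0.0492 0.0415] [-1.7868e+02 -2.8000e+00  1.1000e-01] [-0.57  0.46  0.59] [-0.09  0.17  0.03] 0.0291
10.13 [0.4908 0.0491 0.0415] [-1.7868e+02 -2.8000e+00  1.1000e-01] [-0.16  0.48 -0.01] [-0.13  0.15 -0.01] 0.0318
10.18 [0.4908 0.0491 0.0415] [-1.7868e+02 -2.8100e+00  1.1000e-01] [ 0.2  -1.42  0.44] [-0.14  0.14  0.05] 0.0339
```

>>> {"fn": "send_rows", "kwargs": {"motion": [{"travel":[0,0,-0.028],"spin":0},{"travel":[0,0,-0.028],"spin":0},{"travel":[0.011,0.035,0],"spin":0},{"travel":[0.011,0.035,0],"spin":0},{"travel":[0.011,0.035,0],"spin":0}]}}

```text
time_s: 10.6
tcp_pos: [0.5219, -0.0547, 0.0996]
eef_rot: [-178.8, -2.8, 0.8]
contact_force: [0.3, 0.9, -1.3]
gripper_width: 0.0347
```

```bash
python3 wt.py 3
```

```text
10.65 [ 0.5232 -0.0595  0.0992] [-178.84   -2.78    0.64] [ 5.07 -4.79  1.6 ] [-0.8  -0.64 -0.06] 0.0348
10.7 [ 0.5221 -0.0578  0.0986] [-178.81   -2.71    0.41] [-1.02 -0.01 -0.45] [-0.06  0.25 -0.03] 0.0349
10.75 [ 0.5213 -0.0565  0.0983] [-178.8    -2.66    0.39] [ 0.84 -0.28 -1.21] [-0.01  0.15 -0.01] 0.0351
```

>>> {"fn": "send_rows", "kwargs": {"motion": [{"travel":[-0.0015,0.0,0.028],"spin":0.3},{"travel":[-0.0015,0.0005,0.027],"spin":0}]}}

```text
time_s: 10.92
tcp_pos: [0.525, -0.0556, 0.0471]
eef_rot: [-178.7, -3.3, -0.0]
contact_force: [-0.4, -0.3, -0.6]
gripper_width: 0.0347
```

```bash
python3 wt.py 3
```

```text
10.97 [ 0.5221 -0.0559  0.0422] [-1.7873e+02 -2.8800e+00 -4.0000e-02] [-1.68 -0.21 -4.73] [-0.12  0.59  0.05] 0.0352
11.02 [ 0.5217 -0.0559  0.0439] [-1.7878e+02 -2.7700e+00  2.0000e-02] [-0.52 -0.82  0.51] [-0.13  0.35  0.01] 0.0352
11.07 [ 0.523  -0.0557  0.0458] [-1.7878e+02 -2.8800e+00  8.0000e-02] [-0.56 -0.17  0.21] [-0.11  0.05  0.03] 0.0346
```

>>> {"fn": "send_rows", "kwargs": {"motion": [{"travel":[-0.002,0.0005,0.0055],"spin":0}], "gripper": -1}}

```text
time_s: 11.15
tcp_pos: [0.5226, -0.0554, 0.0417]
eef_rot: [-178.8, -3.0, 0.2]
contact_force: [0.4, 0.4, -0.1]
gripper_width: 0.0322
```

```bash
python3 wt.py 9|tail -3
```

```text
11.5 [ 0.5217 -0.0561  0.0411] [-1.7879e+02 -2.9400e+00  1.0000e-01] [-1.71 -0.28  5.55] [-0.56  0.49 -0.19] 0.012
11.55 [ 0.5217 -0.0561  0.0411] [-1.7879e+02 -2.9500e+00  9.0000e-02] [-2.53 -0.74  5.63] [-0.51  0.67 -0.12] 0.0121
11.6 [ 0.5217 -0.0561  0.0411] [-1.7878e+02 -2.9500e+00  8.0000e-02] [-1.5   0.3   7.07] [-0.5   0.68 -0.21] 0.0118
```

>>> {"fn": "send_rows", "kwargs": {"motion": [{"travel":[-0.0025,0,-0.0004],"spin":0},{"travel":[-0.0025,0,-0.0002],"spin":0}]}}

```text
time_s: 11.77
tcp_pos: [0.5172, -0.056, 0.0415]
eef_rot: [-178.7, -3.0, 0.0]
contact_force: [2.9, -1.4, -8.6]
gripper_width: 0.0119
```

>>> {"fn": "send_rows", "kwargs": {"motion": [{"travel":[-0.0025,0,-0.0001],"spin":0},{"travel":[-0.0025,0,-0.0001],"spin":0}]}}

```text
time_s: 11.93
tcp_pos: [0.5127, -0.0557, 0.0413]
eef_rot: [-178.7, -3.1, 0.1]
contact_force: [5.1, -0.7, -5.7]
gripper_width: 0.0118
```

>>> {"fn": "send_rows", "kwargs": {"motion": [{"travel":[-0.0025,0,-0.0001],"spin":0},{"travel":[-0.0025,0,-0.0001],"spin":0}]}}

```text
time_s: 12.1
tcp_pos: [0.508, -0.0554, 0.0413]
eef_rot: [-178.7, -3.2, 0.1]
contact_force: [4.6, 0.8, -5.2]
gripper_width: 0.012
```

```bash
python3 wt.py 2
```

```text
12.15 [ 0.5075 -0.0554  0.0413] [-1.787e+02 -3.190e+00  6.000e-02] [ 4.75  0.26 -5.5 ] [-0.21 -0.89 -0.04] 0.0118
12.2 [ 0.5075 -0.0555  0.0413] [-1.7871e+02 -3.1700e+00  6.0000e-02] [ 2.55 -0.4  -4.86] [-0.01 -0.44 -0.05] 0.0121
```

>>> {"fn": "send_rows", "kwargs": {"motion": [{"travel":[-0.0025,0,-0.0001],"spin":0},{"travel":[-0.0025,0,-0.0001],"spin":0},{"travel":[-0.0025,0,-0.0001],"spin":0}]}}

```text
time_s: 12.45
tcp_pos: [0.4998, -0.0554, 0.0412]
eef_rot: [-178.7, -3.2, 0.1]
contact_force: [-0.2, 0.5, -1.4]
gripper_width: 0.0121
```

>>> {"fn": "send_rows", "kwargs": {"motion": [{"travel":[-0.0025,0,-0.0001],"spin":0},{"travel":[-0.0025,0,-0.0001],"spin":0},{"travel":[-0.0025,0,0],"spin":0}]}}

```text
time_s: 12.7
tcp_pos: [0.49, -0.0557, 0.0413]
eef_rot: [-178.7, -3.1, 0.1]
contact_force: [0.0, -0.7, 0.3]
gripper_width: 0.0118
```

```bash
python3 wt.py 2
```

```text
12.75 [ 0.4895 -0.0558  0.0412] [-1.7873e+02 -3.0500e+00  5.0000e-02] [-1.    0.28  0.99] [-0.03  0.68  0.05] 0.0121
12.8 [ 0.4898 -0.0558  0.0413] [-1.7873e+02 -3.0500e+00  6.0000e-02] [-0.86  0.51  0.28] [-0.11  0.35  0.03] 0.0119
```

>>> {"fn": "send_rows", "kwargs": {"motion": [{"travel":[0,0,0.0003],"spin":0}], "gripper": -0.2}}

```text
time_s: 12.88
tcp_pos: [0.4897, -0.0558, 0.0411]
eef_rot: [-178.7, -3.1, 0.1]
contact_force: [0.7, -0.3, 0.7]
gripper_width: 0.0146
```

```bash
python3 wt.py 7|tail -2
```

```text
13.18 [ 0.4899 -0.0558  0.0409] [-1.7873e+02 -3.0400e+00  6.0000e-02] [-0.64  0.38  0.61] [-0.16  0.17  0.05] 0.0332
13.23 [ 0.4899 -0.0558  0.0409] [-1.7873e+02 -3.0500e+00  6.0000e-02] [-0.29 -1.05  0.66] [-0.13  0.17  0.02] 0.0342
```

>>> {"fn": "send_rows", "kwargs": {"motion": [{"travel":[0,0,-0.032],"spin":0},{"travel":[0,0,-0.032],"spin":0},{"travel":[0.02,-0.035,0],"spin":0},{"travel":[0.02,-0.035,0],"spin":0},{"travel":[0.02,-0.03,0],"spin":0}]}}

```text
time_s: 13.65
tcp_pos: [0.5432, 0.0405, 0.112]
eef_rot: [-178.7, -2.7, -0.4]
contact_force: [0.7, -0.6, 0.3]
gripper_width: 0.0352
```

>>> {"fn": "send_rows", "kwargs": {"motion": [{"travel":[0.025,0,0],"spin":0},{"travel":[0.025,0,0],"spin":0},{"travel":[0.02,0,0],"spin":0}], "gripper": 0}}

```text
time_s: 13.9
tcp_pos: [0.617, 0.047, 0.1173]
eef_rot: [-178.6, -2.9, -0.0]
contact_force: [-0.3, 0.6, 0.3]
gripper_width: 0.0429
```

```bash
python3 wt.py 3
python3 - <<'E'
from h import *
tops("side"); im=tops("scene"); cv2.imwrite("pics/s3.png",cv2.resize(im[120:290,220:440],None,fx=3,fy=3))
E
```

```text
13.95 [0.6204 0.047  0.1173] [-178.67   -3.05    0.  ] [7.21 0.33 3.45] [ 0.02 -1.12 -0.04] 0.0435
14.0 [0.6181 0.0465 0.1167] [-1.7867e+02 -2.9600e+00 -9.0000e-02] [-1.84  0.44 -1.03] [-0.17  0.36 -0.01] 0.0437
14.05 [0.6161 0.046  0.1163] [-1.7867e+02 -2.8600e+00 -1.4000e-01] [-1.34 -0.55 -0.74] [-0.15  0.24 -0.05] 0.0438
side [ 0.6218 -0.0532  0.0726] [ 0.615 -0.065  0.068] [ 0.632 -0.045  0.077]
side [ 0.4887 -0.0511  0.0762] [ 0.483 -0.06   0.069] [ 0.499 -0.046  0.08 ]
side [0.6231 0.0521 0.0729] [0.614 0.04  0.068] [0.631 0.059 0.075]
side [0.4892 0.0541 0.0776] [0.482 0.044 0.068] [0.497 0.058 0.082]
side [0.6215 0.1554 0.0727] [0.615 0.146 0.068] [0.63  0.163 0.077]
side [0.5899 0.1541 0.0706] [0.588 0.146 0.068] [0.593 0.162 0.073]
side [0.4872 0.1567 0.0774] [0.482 0.148 0.068] [0.496 0.163 0.081]
scene [0.6259 0.1525 0.0729] [0.616 0.145 0.069] [0.633 0.163 0.077]
scene [ 0.4951 -0.0572  0.0768] [ 0.484 -0.062  0.069] [ 0.499 -0.05   0.082]
scene [0.6251 0.0467 0.0729] [0.616 0.04  0.068] [0.633 0.055 0.077]
scene [ 0.6259 -0.0572  0.0727] [ 0.616 -0.065  0.068] [ 0.633 -0.049  0.076]
```

View pics/s3.png

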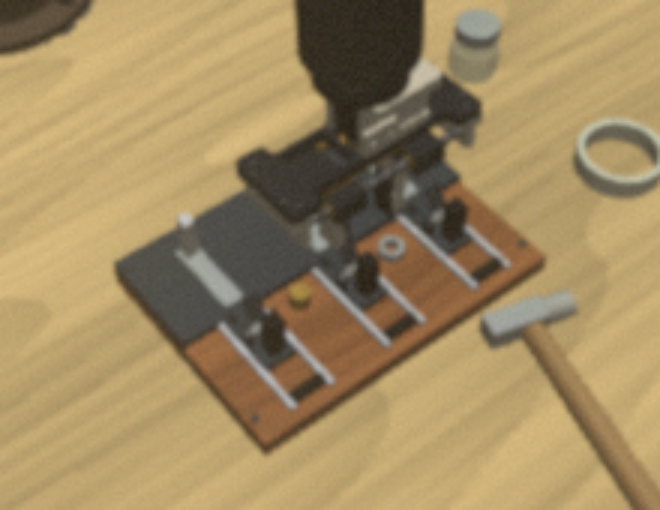

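>>> {"fn": "send_rows", "kwargs": {"motion": [{"travel":[0.001,0,0.025],"spin":0},{"travel":[0,0,0.025],"spin":0}]}}

```text
time_s: 14.32
tcp_pos: [0.6199, 0.0472, 0.0712]
eef_rot: [-178.5, -3.3, -0.1]
contact_force: [0.0, 0.9, 0.2]
gripper_width: 0.0436
```

```bash
python3 wt.py 4
```

```text
14.37 [0.6173 0.0466 0.0662] [-1.7859e+02 -2.9900e+00 -1.7000e-01] [-1.15 -1.13 -4.4 ] [-0.18  0.57 -0.01] 0.0434
14.42 [0.617  0.0463 0.0678] [-1.7865e+02 -2.9100e+00 -1.5000e-01] [ 0.36  0.01 -0.02] [-0.19  0.27  0.05] 0.0442
14.47 [0.6183 0.0466 0.0698] [-1.7864e+02 -3.0300e+00 -1.1000e-01] [-0.35 -0.67  0.76] [-0.1   0.12  0.01] 0.0441
14.52 [0.6195 0.0469 0.0712] [-1.7861e+02 -3.1700e+00 -9.0000e-02] [-0.01  0.4  -0.09] [-0.07  0.13  0.01] 0.0438
```

>>> {"fn": "send_rows", "kwargs": {"motion": [{"travel":[0.002,0,0.016],"spin":0},{"travel":[0.002,0,0.016],"spin":0}]}}

```text
time_s: 14.68
tcp_pos: [0.6283, 0.0486, 0.0457]
eef_rot: [-178.5, -3.7, -0.0]
contact_force: [0.2, 1.0, 0.0]
gripper_width: 0.0438
```

```bash
python3 wt.py 4
```

```text
14.73 [0.6277 0.0484 0.0431] [-1.7852e+02 -3.5400e+00 -3.0000e-02] [-0.5   0.09 -1.88] [-0.15  0.19 -0.02] 0.0436
14.78 [0.6272 0.0482 0.0438] [-1.7854e+02 -3.4800e+00 -3.0000e-02] [-0.81 -0.29 -0.68] [-0.15  0.3   0.02] 0.044
14.83 [0.6275 0.0482 0.0445] [-1.7854e+02 -3.5100e+00 -2.0000e-02] [ 0.69 -0.11  0.68] [-0.13  0.13 -0.03] 0.0437
14.88 [0.6278 0.0484 0.0451] [-1.7852e+02 -3.5700e+00 -2.0000e-02] [-0.13  0.17  0.18] [-0.11  0.19  0.02] 0.0439
```

>>> {"fn": "send_rows", "kwargs": {"motion": [{"travel":[-0.003,0,0.005],"spin":0}], "gripper": -1}}

```text
time_s: 14.97
tcp_pos: [0.6266, 0.0489, 0.0421]
eef_rot: [-178.5, -3.8, 0.0]
contact_force: [1.4, 0.4, 0.3]
gripper_width: 0.0409
```

```bash
python3 wt.py 11|tail -5
```

```text
15.32 [0.6253 0.0485 0.0403] [-1.7852e+02 -3.6000e+00 -1.0000e-02] [0.3  0.23 2.69] [-0.54  0.31 -0.  ] 0.0161
15.37 [0.6253 0.0485 0.0403] [-178.53   -3.59    0.  ] [-0.71  0.46  2.75] [-0.31  0.45  0.06] 0.016
15.42 [0.6253 0.0485 0.0403] [-178.53   -3.59    0.  ] [-1.54 -0.15  3.27] [-0.36  0.46 -0.03] 0.0164
15.47 [0.6253 0.0485 0.0403] [-178.54   -3.58    0.  ] [-0.36  0.25  3.88] [-0.41  0.56  0.07] 0.0161
15.52 [0.6253 0.0485 0.0403] [-178.53   -3.59    0.  ] [-1.47  0.65  4.27] [-0.36  0.6  -0.  ] 0.016
```

>>> {"fn": "send_rows", "kwargs": {"motion": [{"travel":[0.0025,0,0.0001],"spin":0},{"travel":[0.0025,0,0.0001],"spin":0},{"travel":[0.0025,0,0.0001],"spin":0},{"travel":[0.0025,0,0.0001],"spin":0}]}}

```text
time_s: 15.85
tcp_pos: [0.6346, 0.0485, 0.0403]
eef_rot: [-178.6, -3.4, 0.0]
contact_force: [-2.9, 1.4, 2.0]
gripper_width: 0.0163
```

>>> {"fn": "send_rows", "kwargs": {"motion": [{"travel":[0.0025,0,0.0001],"spin":0},{"travel":[0.0025,0,0.0001],"spin":0},{"travel":[0.0025,0,0.0001],"spin":0}]}}

```text
time_s: 16.1
tcp_pos: [0.643, 0.0485, 0.0403]
eef_rot: [-178.6, -3.4, 0.0]
contact_force: [-1.9, 0.9, 2.4]
gripper_width: 0.0162
```

```bash
python3 wt.py 2
```

```text
16.15 [0.6435 0.0485 0.0403] [-1.7858e+02 -3.4500e+00  3.0000e-02] [-0.58  0.44  1.44] [-0.38  0.34  0.11] 0.0158
16.2 [0.6435 0.0486 0.0403] [-1.7857e+02 -3.4700e+00  3.0000e-02] [ 0.58 -0.05  0.97] [-0.47 -0.07  0.04] 0.0161
```

18 mm so far; 12 mm to go, in smaller steps.

>>> {"fn": "send_rows", "kwargs": {"motion": [{"travel":[0.0025,0,0.0001],"spin":0},{"travel":[0.0025,0,0.0001],"spin":0},{"travel":[0.002,0,0.0001],"spin":0}]}}

```text
time_s: 16.45
tcp_pos: [0.6505, 0.0485, 0.0403]
eef_rot: [-178.6, -3.4, 0.0]
contact_force: [-1.6, 1.5, 2.5]
gripper_width: 0.0165
```

>>> {"fn": "send_rows", "kwargs": {"motion": [{"travel":[0.0015,0,0.0001],"spin":0},{"travel":[0.001,0,0.0001],"spin":0}]}}

```text
time_s: 16.62
tcp_pos: [0.6535, 0.0485, 0.0403]
eef_rot: [-178.6, -3.4, 0.0]
contact_force: [-2.7, 1.3, 2.2]
gripper_width: 0.0161
```

```bash
python3 wt.py 2
```

```text
16.67 [0.6537 0.0485 0.0403] [-1.7857e+02 -3.4400e+00  2.0000e-02] [-1.3   0.92  3.16] [-0.32  0.49  0.04] 0.0162
16.72 [0.6537 0.0485 0.0403] [-1.7857e+02 -3.4600e+00  3.0000e-02] [-0.    2.1   0.86] [-0.38  0.27  0.09] 0.0163
```

28.4 mm. Now 0.7 mm steps, watching for the buffer's force.

>>> {"fn": "send_rows", "kwargs": {"motion": [{"travel":[0.001,0,0.0001],"spin":0}]}}

```text
time_s: 16.8
tcp_pos: [0.6546, 0.0486, 0.0402]
eef_rot: [-178.6, -3.5, 0.0]
contact_force: [-1.7, 0.5, 2.2]
gripper_width: 0.0159
```

>>> {"fn": "send_rows", "kwargs": {"motion": [{"travel":[0.0007,0,0],"spin":0}]}}

```text
time_s: 16.88
tcp_pos: [0.6552, 0.0485, 0.0403]
eef_rot: [-178.6, -3.4, 0.0]
contact_force: [-2.6, 1.2, 2.5]
gripper_width: 0.016
```

>>> {"fn": "send_rows", "kwargs": {"motion": [{"travel":[0.0007,0,0],"spin":0}]}}

```text
time_s: 16.97
tcp_pos: [0.6554, 0.0485, 0.0402]
eef_rot: [-178.6, -3.4, 0.0]
contact_force: [-6.5, 2.5, 5.5]
gripper_width: 0.0164
```

```bash
python3 wt.py 2
```

```text
17.02 [0.6554 0.0485 0.0402] [-1.7858e+02 -3.3700e+00  1.0000e-02] [-5.21  2.38  4.24] [0.05 1.65 0.16] 0.0156
17.07 [0.6554 0.0486 0.0402] [-1.7857e+02 -3.3900e+00  2.0000e-02] [-3.73  2.03  4.49] [0.01 1.57 0.08] 0.016
```

>>> {"fn": "send_rows", "kwargs": {"motion": [{"travel":[0.001,0,0],"spin":0}]}}

```text
time_s: 17.15
tcp_pos: [0.6555, 0.0485, 0.0402]
eef_rot: [-178.6, -3.3, 0.0]
contact_force: [-5.9, 2.5, 5.7]
gripper_width: 0.0162
```

```bash
python3 wt.py 2
```

```text
17.2 [0.6555 0.0485 0.0402] [-1.7858e+02 -3.2900e+00  1.0000e-02] [-5.69  2.03  6.44] [0.27 2.21 0.12] 0.016
17.25 [0.6554 0.0485 0.0402] [-1.7858e+02 -3.2900e+00  1.0000e-02] [-6.11  2.25  5.33] [0.29 2.23 0.12] 0.0164
```

>>> {"fn": "send_rows", "kwargs": {"motion": [{"travel":[0,0,0],"spin":0}], "gripper": -0.1}}

```text
time_s: 17.33
tcp_pos: [0.6554, 0.0486, 0.0401]
eef_rot: [-178.6, -3.3, -0.0]
contact_force: [-1.0, 0.5, -0.3]
gripper_width: 0.0191
```

```bash
python3 wt.py 7|tail -2
```

```text
17.63 [0.6557 0.0484 0.0401] [-178.58   -3.3    -0.  ] [0.26 0.25 0.27] [-0.1  0.2  0. ] 0.0378
17.68 [0.6556 0.0484 0.0401] [-178.58   -3.3    -0.  ] [ 0.75 -0.96  0.08] [-0.11  0.16  0.02] 0.0389
```

>>> {"fn": "send_rows", "kwargs": {"motion": [{"travel":[0,0,-0.02],"spin":0},{"travel":[0,0,-0.03],"spin":0},{"travel":[0,0,-0.04],"spin":0},{"travel":[0,0,-0.04],"spin":0},{"travel":[0,0,-0.04],"spin":0}]}}

```text
time_s: 18.1
tcp_pos: [0.6403, 0.0423, 0.2033]
eef_rot: [-178.9, -2.1, -0.1]
contact_force: [1.5, 0.6, -0.2]
gripper_width: 0.0394
```

>>> {"fn": "send_rows", "kwargs": {"motion": [{"travel":[-0.04,0,-0.03],"spin":0},{"travel":[-0.04,0,0],"spin":0},{"travel":[-0.04,0,0],"spin":0},{"travel":[-0.04,0,0],"spin":0}]}}

```text
time_s: 18.43
tcp_pos: [0.4941, 0.0427, 0.2314]
eef_rot: [-178.7, -3.2, -0.2]
contact_force: [-0.7, 1.5, 0.2]
gripper_width: 0.04
```

```bash
python3 wt.py 3|tail -1
python3 - <<'E'
from h import *
tops("side"); im=tops("scene"); cv2.imwrite("pics/s4.png",cv2.resize(im[120:290,220:440],None,fx=3,fy=3))
im=tops("wrist"); cv2.imwrite("pics/w4.png",im)
E
```

```text
18.58 [0.4925 0.0425 0.2317] [-1.7869e+02 -3.1800e+00 -1.2000e-01] [0.06 0.01 0.51] [-0.12  0.03  0.02] 0.0395
side [ 0.6215 -0.0534  0.0726] [ 0.614 -0.066  0.068] [ 0.632 -0.045  0.075]
side [0.6506 0.0501 0.0724] [0.644 0.041 0.068] [0.662 0.058 0.075]
side [ 0.4894 -0.051   0.0768] [ 0.483 -0.061  0.068] [ 0.498 -0.046  0.081]
side [0.4894 0.053  0.0779] [0.483 0.044 0.069] [0.498 0.057 0.081]
side [0.6223 0.156  0.0731] [0.614 0.146 0.068] [0.632 0.164 0.078]
side [0.4878 0.1566 0.0771] [0.481 0.148 0.068] [0.497 0.162 0.081]
scene [0.4929 0.1538 0.0775] [0.482 0.146 0.068] [0.499 0.16  0.082]
scene [0.4929 0.0473 0.078 ] [0.485 0.043 0.068] [0.5   0.055 0.082]
scene [0.6251 0.151  0.0722] [0.616 0.145 0.068] [0.633 0.161 0.077]
scene [ 0.4933 -0.0563  0.0769] [ 0.484 -0.062  0.068] [ 0.5   -0.049  0.081]
scene [0.623  0.0476 0.0701] [0.618 0.041 0.068] [0.627 0.057 0.072]
scene [0.6549 0.0474 0.0728] [0.646 0.04  0.069] [0.663 0.056 0.077]
scene [ 0.5929 -0.0586  0.0701] [ 0.59  -0.064  0.068] [ 0.598 -0.049  0.074]
scene [ 0.626  -0.0572  0.0728] [ 0.616 -0.065  0.068] [ 0.633 -0.047  0.078]
wrist [0.6535 0.0473 0.0733] [0.646 0.04  0.068] [0.663 0.056 0.075]
wrist [0.6239 0.1516 0.0735] [0.616 0.144 0.069] [0.632 0.16  0.075]
wrist [ 0.6238 -0.0564  0.0733] [ 0.616 -0.065  0.068] [ 0.632 -0.049  0.076]
wrist [0.6212 0.0474 0.0707] [0.619 0.041 0.068] [0.625 0.055 0.073]
wrist [0.5916 0.1521 0.0705] [0.59  0.145 0.068] [0.595 0.161 0.072]
wrist [ 0.5918 -0.0568  0.0704] [ 0.59  -0.065  0.068] [ 0.595 -0.049  0.072]
wrist [0.4916 0.1517 0.0791] [0.484 0.147 0.068] [0.498 0.159 0.082]
wrist [0.4931 0.0485 0.0793] [0.486 0.043 0.07 ] [0.499 0.055 0.081]
wrist [ 0.4927 -0.0544  0.079 ] [ 0.485 -0.062  0.068] [ 0.499 -0.05   0.081]
```

View pics/w4.png

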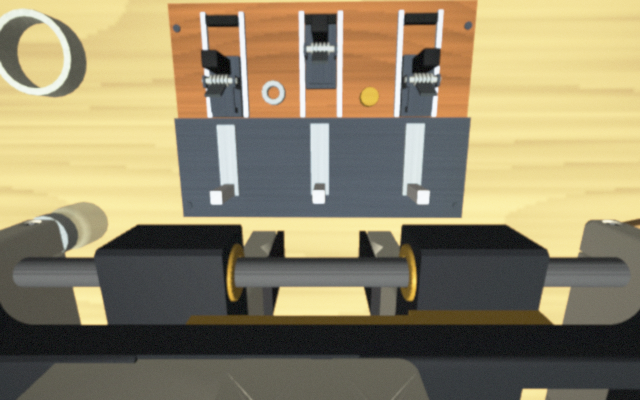

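View pics/s4.png

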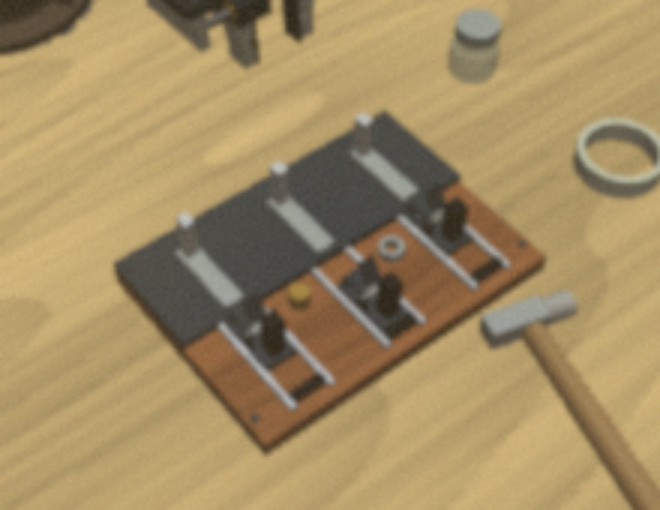

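The pictures show all three strips flat on the dark plate, with their tails at row ~195 of the wrist view, clear of the jaws. The middle clip is back against its buffer at (320, 30). The outer clips are at the front, and the nut (273, 92) and bushing (370, 97) have not moved.

```bash
python3 -c "
from plant import r
print(r.close_job(), r.get_state()['time_s'])"
```

```text
the job is handed in; nothing more can be done
the job is handed in; nothing more can be done
```

I pulled all three strips out of their clips and slid the middle clip, the clearly weakest, back onto its buffer. I then handed the job in at about 19 s of the 64 s allowed. The hand-in reported no verdict.

- **Pull forces:** while moving, the clip at y = +105 mm dragged at about 4.2 N, the middle at about 1 N, and y = -105 mm at about 4.6–5.1 N. The readings are noisy by about 1 N, and 2–8 N of vertical force was on the strips during the pulls. The gap to the middle clip is still well over a factor of two.
- **Strips:** each was drawn about 32 mm, and the last pictures show all three flat on the front plate, clear of the jaws.
- **Reject:** the middle clip moved 30.1 mm. It stopped at its buffer with a measured push of about 6.5 N at most, so it was not rammed. After release, its handle still read about 30 mm behind the other two.
- **Sound clips and the rest:** both sound clips are at the front of their tracks. The nut, bushing, jar and tape look unmoved; I did not re-check the screwdriver and offcut, which the arm never went near.
- **Disagreements:** the tool slowly drifted to a tilt of about 3°, which I allowed for in the moves. The first wrist measurement was about 5 mm off because the arm was still settling, so I repeated it. The grip blocks measured about 100 mm in front of the handles, where the given sizes imply 106 mm.

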